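# Turn the recipe leaf over its spine

## Robot

A 6-joint arm with a two-finger parallel gripper is mounted at the origin on a cart in front of the work surface, level with it; the furniture and walls round the work are solid. World frame = base frame: x ahead of the robot, y to its left, z up, the work surface at z = 0. Lengths are in mm, angles in rad, forces in N, time in s.
With the tool pointing down it reaches from about 275 to 725 mm from the base axis. Payload 5.6 kg.
Tool frame: the origin (TCP) lies between the finger pads; the fingertips stand 22 mm ahead of it and the grasp point (between the pads) lies 3 mm ahead of it (r.tcp_to_tips is the distance from the TCP to the fingertips, in mm); z points along the fingers, y is the line along which they close (so a half turn about z gives the same grasp; the last joint's range is limited). The gripper opens to 85 mm and grips with 20 to 120 N. Pads are 22 mm wide; open, the fingers measure 114 mm over their backs; the gripper's body (76 mm by 85 mm) begins 54 mm behind the grasp point. The pads swing forward as they close: fully open they stand 13 mm farther back than shut.
Start: joints at [-0.898, 0.255, 0.108, 0, -1.424, -0.285], TCP at [208.002, -509.144, 214.383] pointing down, gripper open.
Joint ranges: [-2.95, 2.95], [-1.21, 1.97], [-1.09, 1.5], [-2.87, 1.71], [-2.94, -0.07], [-3.05, 3.05]. Speed limits (rad/s): [2.57, 2.57, 3.14, 3.14, 3.14, 3.14].

## Interface

Orientations are given as a rotation vector (axis times angle).
In Python, from cell import r gives the robot as it stands.
- The arm moves only by the shell command python3 -m creep 'ROWS'. ROWS is one flat JSON list of numbers that holds 1 to 12 rows one after another, with no inner brackets; each row has 5 numbers: dx, dy, dz in mm, then a turn about the tool's z in rad, then the finger opening in mm; each row shifts and turns the commanded pose from where the row before left it, along the tool's axes as they then stand; what a row does not reach is not made up. A row lasts 1/10 s, in which the tool goes at most 50 mm and 0.15 rad, less where a joint would pass 70% of its speed; a pose out of reach is approached as far as the arm can. The fingers move at their own pace and stop on an object; the grip force is fixed at half the most. Time passes only in rows, so rows that do not move let the fingers close. It prints the time, the measured TCP pose, the force, the opening and the grip force at its end. Input that does not fit is refused with a message, and nothing moves.
- r.get_obs(): the state, without advancing time (a new reading comes with each control period).
- r.capture(name): name is "side" or "top"; returns the picture (420x560x3 uint8, blue, green, red); there is no depth.
- r.camera_params(name): a dict with "fx", "fy", "cx", "cy" (pixels), "rvec" (rotation vector, rad) and "tvec" (3), from world to camera coordinates, as OpenCV has them. Camera axes: x right, y down, z forward; pixel columns grow to the right and rows downward; lengths in mm; the calibration is good to about 2 mm. A picture is of the moment at which its call begins. camera_params takes no time and is no camera call.
- r.hand_in(): hands the job in; it is judged then, once.
The state is a dict: "time": time; "q": joint angles; "joint_velocities": joint speeds; "tau": joint torques, N m; "ee_pos": TCP position; "eef_rot": TCP orientation; "contact_force": force on the tool from outside, world axes, zero at the start; "wrist_torque": the same for the moment, N m; "grip_width": finger opening in mm; "finger_force": force on a finger pad.
Only numpy, scipy, OpenCV 4.12 (cv2) and the standard library are available. Lean on these libraries where they do the work, as an engineer would, in place of code of your own. Each camera call takes 0.05 s, during which the arm holds its last target. There are 200 camera calls.

## Task

Push the recipe leaf (white panel with the orange tab, left partly raised) up and over its spine to the left until it lies flat on the card block on the other side. Stay in touch with it while it passes upright, do it gently, never grip or fling it, and leave the salt shaker, spice jar, tea box and keys where they stand.

Things in the scene. Friction and masses are not known exactly. Their poses are not given: they have to be found in the camera images.
- stand: Wooden recipe stand, fixed to the worktop. Origin: on the worktop under mid-spine; x along the spine away from the robot, y left, z up; yaw varies. Base 120 mm along x, from y = -60 to +90 mm, top z = 12 mm. Two fixed card blocks on it, 100 mm along x, tops z = 21 mm: right y = -53 to -15 mm, left y = +15 to +80 mm. Steel brackets at x = +-56 mm, y = 0, 34 mm high.
- spine (a point): Middle of the spine rod, the hinge axis of the leaf (along the stand's x), 26 mm above the worktop; axes as the stand's. Mind the wall cabinet: from about 0.57 m ahead of the base and 0.46 m above the worktop upward, across the whole middle; draw the arm back before swinging across.
- leaf_tab (a point): Middle of the outer edge of the leaf's orange tab, 92 mm from the hinge axis. The leaf: rigid white panel 5 mm thick, 98 mm along the spine, reaching 78 mm from the hinge axis; the tab (40 mm along the spine, mid-edge) goes on to 92 mm. Green picture face up at the start, blue underside. The point's -y points from hinge to tab, x along the spine, z out of the picture face.
- leaf (a joint): Leaf angle about the spine, rad: 0 = flat on the right (-y) side, 1.57 upright, 3.14 = flat on the left (+y) side over the left card block; hard stops at 0 and 3.14. Starts at 0.25 to 0.65. The hinge is stiff by friction (0.08 N m, about 1 N at the tab): the leaf stays at whatever angle it is left, so push it all the way down. Leaf mass 50 to 100 g.
- salt: Salt shaker with a grey top, 44 mm across, 90 mm tall, loose, left of the stand. Origin: centre of its underside. Leave alone.
- spice: Spice jar with a black cap, 41 mm across, 105 mm tall, loose, left of the stand. Origin: centre of its underside. Leave alone.
- tea_box: Light green tea box, 43 x 64 x 96 mm tall, loose, behind and to the right of the stand. Origin: centre of its underside. Leave alone.
- keys: Bunch of keys lying flat, 104 x 115 x 8 mm, loose, well to the right of the stand. Origin: centre of its underside. Leave alone.

How it is judged (in metres and radians):
On the way:
1. the leaf passes upright, pushed by the fingers (value of joint leaf between 1.2 and 2 rad and contact force between the fingers and leaf above 0.1 N), for 0.05 s.
At the end, for the whole second after the job is handed in: The leaf lies flat on the left side (within 0.07 rad of its stop), at rest; salt shaker, spice jar, tea box and keys are within 20 mm of where they stood, and upright (value of joint leaf above 3.07 rad and velocity of joint leaf between -0.1 and 0.1 rad/s and distance of each of salt, spice, tea_box, keys from where it was at the start of the episode below 0.02 m and angle between each of salt, spice, tea_box, keys's own z axis and vertical below 0.2 rad); the robot touches nothing.
It fails at once if the leaf is gripped or pressed hard (fingers on the leaf with more than 36 N) (contact force between the fingers and leaf above 36 N).
It fails at once if the leaf is flung (faster than 5 rad/s) (velocity of joint leaf above 5 rad/s).
It fails at once if a bystander is moved by more than 20 mm, lifted or tipped (distance of any of salt, spice, tea_box, keys from where it was at the start of the episode above 0.02 m or angle between any of salt, spice, tea_box, keys's own z axis and vertical above 0.3 rad).
It also fails if it takes over 40 s, if anything falls off the work surface, if the arm or the gripper's body presses on something with over 40 N, if the wrist force passes 120 N, or if a joint passes its speed limit or range.

## Working session

There is one attempt and no reset: what is moved stays moved. The work goes in short steps, Python scripts to look and compute and a shell command to move; the robot and the scene stay as the last step left them, time stands still between calls to the robot, and variables do not carry over. Pictures are saved under pics/ and viewed, at most 10 in all, crops included, and the job is handed in when it is done.

```bash
ls; mkdir -p pics; python3 - <<'E'
from cell import r
import cv2
for n in("top","side"):
    cv2.imwrite(f"pics/{n}0.png",r.capture(n)); print(n,r.camera_params(n))
o=r.get_obs(); print(o['ee_pos'],o['eef_rot'],o['grip_width'],r.tcp_to_tips,o['time'])
E
```

```text
pics
top {'fx': 383.54692176504034, 'fy': 383.54692176504034, 'cx': 272.00601638934165, 'cy': 210.58655110166583, 'rvec': array([ 2.22619518, -2.16611743,  0.06433238]), 'tvec': array([ -46.50245763,  494.77548898, 1005.70043788])}
side {'fx': 388.2684625690469, 'fy': 388.2684625690469, 'cx': 282.1186198164401, 'cy': 210.41435205149202, 'rvec': array([ 0.68886967, -2.52688357,  1.26166079]), 'tvec': array([397.58916295, 227.77496878, 843.81731528])}
[ 207.83406521 -508.71141351  213.57598402] [ 6.05142281e-01 -3.08231677e+00 -2.65039169e-03] 85.26448843829364 22.0 0.1
```

View pics/top0.png

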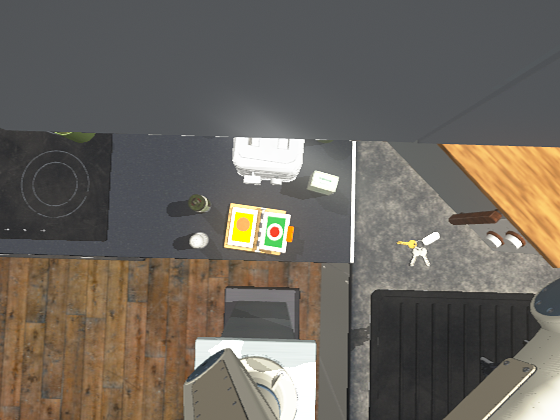

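View pics/side0.png

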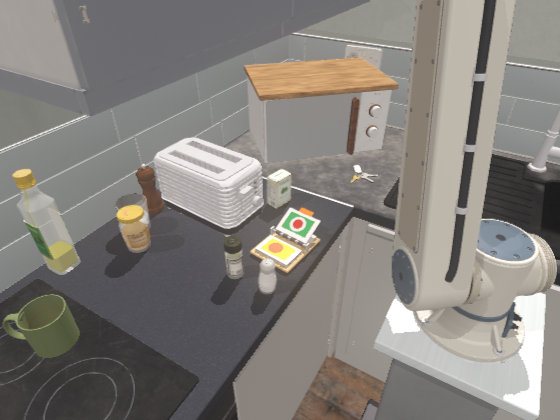

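The top view shows the stand at about (258,229), the leaf with its orange tab at (291,234), salt at (199,240), spice at (199,204), tea at (323,182) and keys at (420,247). The side view shows the tab at (305,213), with the salt and spice in front of the stand.

```bash
cat > h.py <<'E'
import numpy as np,cv2
from cell import r
def cam(n):
    p=r.camera_params(n); R=cv2.Rodrigues(np.array(p['rvec']))[0]; K=np.array([[p['fx'],0,p['cx']],[0,p['fy'],p['cy']],[0,0,1]])
    return K,R,np.array(p['tvec'])
def ray(n,uv):
    K,R,t=cam(n); d=R.T@np.linalg.inv(K)@np.array([*uv,1.]); return -R.T@t,d
def onz(n,uv,z):
    c,d=ray(n,uv); return c+d*(z-c[2])/d[2]
def tri(u,v):
    A=[];
    for n,p in(("top",u),("side",v)):
        K,R,t=cam(n); A.append(K@np.c_[R,t])
    X=cv2.triangulatePoints(A[0],A[1],np.array(u,float).reshape(2,1),np.array(v,float).reshape(2,1)).ravel(); return X[:3]/X[3]
def blob(im,lo,hi,box):
    x0,y0,x1,y1=box; m=cv2.inRange(cv2.cvtColor(im[y0:y1,x0:x1],cv2.COLOR_BGR2HSV),lo,hi)
    n,l,s,c=cv2.connectedComponentsWithStats(m); i=1+np.argmax(s[1:,4]); ct=cv2.findContours((l==i).astype('uint8'),0,1)[0][0]
    return c[i]+[x0,y0],s[i,4],ct.reshape(-1,2)+[x0,y0]
E
python3 - <<'E'
from h import *
T=cv2.imread('pics/top0.png');S=cv2.imread('pics/side0.png')
a=np.hstack([cv2.resize(T[190:265,180:310],None,fx=4,fy=4,interpolation=2)[:300,:520],])
b=cv2.resize(S[195:275,240:330],None,fx=3.75,fy=3.75,interpolation=2)
c=np.zeros((600,800,3),np.uint8);c[:300,:520]=a;c[300:600,:b.shape[1]]=b[:300]
cv2.imwrite('pics/crop0.png',c)
B={'top':(222,200,300,260),'side':(245,200,330,275)}
for n,im in(('top',T),('side',S)):
    for k,lo,hi in(('orange',(5,200,150),(16,255,255)),('green',(50,120,60),(80,255,255)),('red',(0,200,100),(3,255,255)),('yellow',(22,180,150),(33,255,255))):
        try:
            c,ar,ct=blob(im,lo,hi,(278,215,300,250) if (n,k)==('top','orange') else (290,200,330,225) if k=='orange' else B[n]); q=cv2.minAreaRect(ct); print(n,k,c.round(1),ar,cv2.boxPoints(q).round(1).tolist())
        except Exception as e: print(n,k,e)
for n,u,z in(('salt',(199,240),80),('spice',(199,204),100),('tea',(323,182),96),('keys',(418,247),5)):print(n,onz('top',u,z).round())
E
```

```text
top orange [291. 226.] 1 [[291.0, 226.0], [291.0, 226.0], [291.0, 226.0], [291.0, 226.0]]
top green [273.3 241.9] 129 [[263.8999938964844, 244.6999969482422], [265.6000061035156, 232.6999969482422], [282.6000061035156, 235.10000610351562], [280.79998779296875, 247.10000610351562]]
top red [277.2 229.2] 5 [[276.0, 228.0], [276.70001220703125, 227.5], [278.70001220703125, 230.5], [278.0, 231.0]]
top yellow [241.9 228.2] 348 [[231.39999389648438, 239.5], [235.3000030517578, 211.8000030517578], [253.0, 214.3000030517578], [249.0, 242.0]]
side orange attempt to get argmax of an empty sequence
side green [311.7 221.7] 3 [[311.0, 222.0], [312.0, 221.0], [312.5, 221.5], [311.5, 222.5]]
side red attempt to get argmax of an empty sequence
side yellow attempt to get argmax of an empty sequence
salt [415. 146.  80.]
spice [502. 145. 100.]
tea [ 565. -156.   96.]
keys [ 410. -425.    5.]
```

View pics/crop0.png

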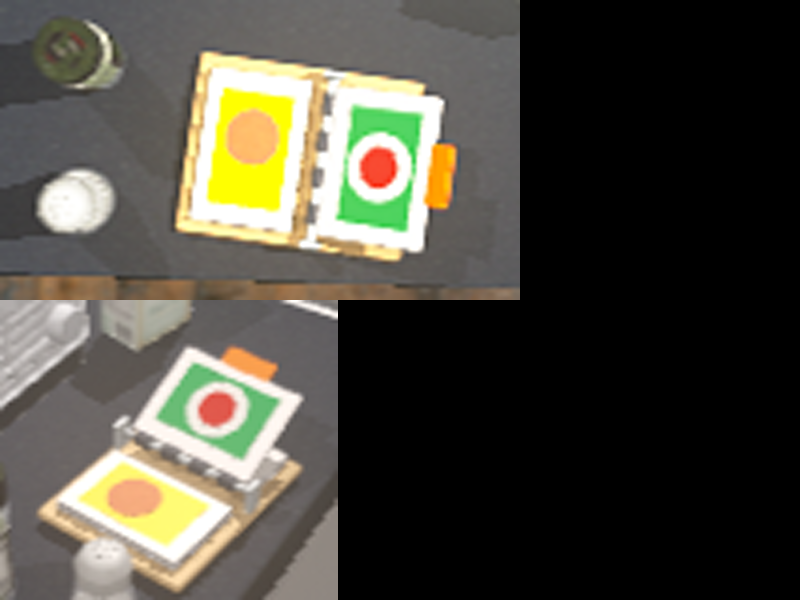

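The crops resolve the tab's outer edge: top crop (456,146)-(447,208), side crop (228,348)-(277,364). They also show the bracket tops: top crop (335,72) and (310,243), side crop (122,420) and (252,485).

```bash
python3 - <<'E'
from h import *
t=lambda u:(u[0]/4+180-.4,u[1]/4+190-.4)
s=lambda u:(u[0]/3.75+240-.4,(u[1]-300)/3.75+195-.4)
far,near=tri(t((335,72)),s((122,420))),tri(t((310,243)),s((252,485)))
tab=tri(t((451.5,177)),s((252,355)))
print('br',far,near,'tab',tab)
print('redc',tri(t((379,168)),s((217,409))),'orange disc',tri(t((252,137)),s((134,497))))
P=[onz('top',t(u),z) for u,z in(((335,72),34),((310,243),34))]
print('top-only br',P)
C=[onz('top',t(u),12)[:2].round(1) for u in((203,54),(425,84),(402,260),(178,230))];print('base corners',C)
cen=(P[0]+P[1])/2; d=(P[0]-P[1])[:2]; yaw=np.arctan2(d[1],d[0]);print(cen,np.linalg.norm(d),'yaw',yaw)
L=[onz('top',t(u),21)[:2] for u in((217,66),(317,80),(297,232),(190,220))];print('left block',np.round(L,1))
e=tab-[*cen[:2],26]; R=np.array([[np.cos(yaw),np.sin(yaw)],[-np.sin(yaw),np.cos(yaw)]])
print('tab in stand',R@e[:2],e[2],'angle',np.arctan2(e[2],-(R@e[:2])[1]))
E
```

```text
br [500.53319186 -10.92879723  32.79084515] [389.27909935   2.3067014   31.79674636] tab [435.63098056 -85.85810043  66.72889324]
redc [439.50848265 -40.72041819  47.03934211] orange disc [457.38732492  42.8966012   21.29777669]
top-only br [array([501.91848136, -10.12536926,  34.        ]), array([390.65303451,   2.89413918,  34.        ])]
base corners [array([512.8,  78.4]), array([496.9, -69.8]), array([380. , -57.5]), array([395.8,  91.1])]
[446.28575793  -3.61561504  34.        ] 112.02458330132828 yaw -0.11648333767894346
left block [[504.5  68. ]
 [497.1   1.8]
 [396.9  12. ]
 [402.9  82.4]]
tab in stand [ -1.02434509 -82.92346713] 40.72889324119079 angle 0.45655260627965616
```

```bash
cat > w.py <<'E'
from h import *
yaw=-0.112; O=np.array([446.3,-3.6,0]); c,s=np.cos(yaw),np.sin(yaw); Rs=np.array([[c,-s,0],[s,c,0],[0,0,1]])
def st(show=1):
    o=r.get_obs(); R=cv2.Rodrigues(np.array(o['eef_rot']))[0]; p=np.array(o['ee_pos']); tip=p+R[:,2]*r.tcp_to_tips
    if show: print('t',o['time'],'tip in stand',(Rs.T@(tip-O)).round(1),'F',np.round(Rs.T@np.array(o['contact_force']),1),'tips',r.tcp_to_tips,'q',np.round(o['q'],2))
    return R,tip
def go(target,yturn=0):
    R,tip=st(); a=yturn; Rz=np.array([[np.cos(a),-np.sin(a),0],[np.sin(a),np.cos(a),0],[0,0,1]])
    print('tool shift',((R@Rz).T@(O+Rs@np.array(target)-tip)).round(1))
if __name__=='__main__':
    import sys; R,_=st(0); print('tool axes in stand\n',(Rs.T@R).round(3))
    y=(Rs.T@R)[:,0]; 
E
python3 - <<'E'
from w import *
R,_=st(0); M=Rs.T@R; print(M.round(3))
for sg in(1,-1):
    # want M@Rz(a) x-axis = sg*stand y
    v=M.T@np.array([0,sg,0.]); a=np.arctan2(v[1],v[0]); print(sg,'turn',a); go([0,-125,90],a)
E
```

```text
[[-0.878 -0.479 -0.001]
 [-0.479  0.878  0.001]
 [ 0.     0.002 -1.   ]]
1 turn 2.0705198758806143
t 0.1 tip in stand [-180.5 -528.6  191.6] F [ 0.1 -0.4 -0.5] tips 22.0 q [-0.9   0.26  0.11 -0.   -1.42 -0.28]
tool shift [403.4 180.6 102. ]
-1 turn -1.0710727777091789
t 0.1 tip in stand [-180.5 -528.6  191.6] F [ 0.1 -0.4 -0.5] tips 22.0 q [-0.9   0.26  0.11 -0.   -1.42 -0.28]
tool shift [-403.4 -180.6  102. ]
```

```bash
python3 -m creep '[0, 0, 0, -0.14, 0, 0, 0, 0, -0.14, 0, 0, 0, 0, -0.14, 0, 0, 0, 0, -0.14, 0, 0, 0, 0, -0.14, 0, 0, 0, 0, -0.14, 0, 0, 0, 0, -0.14, 0, 0, 0, 0, -0.09, 0]'; python3 -c "
from w import *
go([0,-125,90]);print((Rs.T@st(0)[0]).round(3))"
```

```text
time: 0.9
ee_pos: [207.9, -508.8, 213.8]
eef_rot: [-2.098, 2.338, 0.002]
contact_force: [0.2, -0.2, 0.4]
grip_width: -0.2
finger_force: 0.0
t 0.9 tip in stand [-180.4 -528.7  191.8] F [ 0.2 -0.1  0.4] tips 22.0 q [-0.9   0.26  0.11 -0.   -1.42  0.79]
tool shift [-402.8 -182.1  102.1]
[[ 0.004 -1.    -0.001]
 [-1.    -0.004  0.001]
 [-0.001  0.001 -1.   ]]
```

```bash
python3 -m creep '[-40, -18, 0, 0, 0, -40, -18, 0, 0, 0, -40, -18, 0, 0, 0, -40, -18, 0, 0, 0, -40, -18, 5, 0, 0, -40, -18, 10, 0, 0, -40, -18, 10, 0, 0, -40, -18, 20, 0, 0, -40, -18, 20, 0, 0, -43, -20, 20, 0, 0, 0, 0, 17, 0, 0, 0, 0, 0, 0, 0]'; python3 -c "
from w import *
go([0,-122,20])
cv2.imwrite('pics/top1.png',cv2.resize(r.capture('top')[180:270,220:340],None,fx=5,fy=5,interpolation=2))
cv2.imwrite('pics/side1.png',cv2.resize(r.capture('side')[150:280,230:370],None,fx=4,fy=4,interpolation=2))"
```

```text
time: 2.1
ee_pos: [431.9, -129.1, 110.4]
eef_rot: [2.092, -2.338, -0.007]
contact_force: [-1.2, 0.4, -0.5]
grip_width: 0.1
finger_force: 0.0
t 2.1 tip in stand [  -0.4 -126.3   88.4] F [-1.2  0.3 -0.5] tips 22.0 q [ 0.06  0.13 -0.33 -0.   -1.12 -0.17]
tool shift [-4.3 -0.8 68.4]
```

View pics/side1.png

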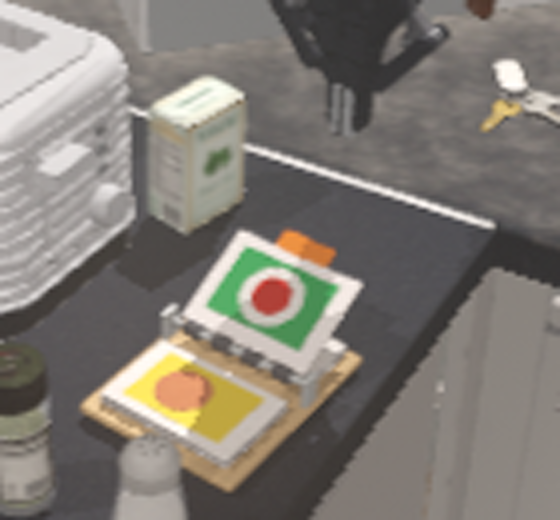

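The side view shows the closed fingertips at crop (342,130), to the right of the tab and clear of the tea box. I'll lower them beside the tab and approach.

```bash
python3 -m creep '[0, 0, 20, 0, 0, 0, 0, 20, 0, 0, 0, 0, 20, 0, 0, -4, 0, 8, 0, 0, -8, 0, 0, 0, 0, -8, 0, 0, 0, 0, -5, 0, 0, 0, 0, -3, 0, 0, 0, 0, 0, 0, 0, 0, 0]'; python3 -c "
from w import *
st()"
```

```text
time: 3.1
ee_pos: [437.2, -102.0, 45.5]
eef_rot: [-2.093, 2.342, -0.001]
contact_force: [0.6, 0.7, -0.2]
grip_width: 0.0
finger_force: 0.0
t 3.1 tip in stand [  2.  -98.8  23.5] F [ 0.6  0.8 -0.2] tips 22.0 q [ 0.12  0.19 -0.44  0.   -0.94 -0.23]
```

```bash
python3 -m creep '[-3, 0, 0, 0, 0, -3, 0, -0, 0, 0, -2, 0, -5, 0, 0, -2, 0, -5, 0, 0, -4, 0, -6, 0, 0, -4, 0, -6, 0, 0, 0, 0, 0, 0, 0]'; python3 -c "
from w import *
st()
cv2.imwrite('pics/side2.png',cv2.resize(r.capture('side')[150:280,230:370],None,fx=4,fy=4,interpolation=2))"
```

```text
time: 3.8
ee_pos: [439.7, -84.1, 68.0]
eef_rot: [-2.092, 2.341, -0.002]
contact_force: [0.2, -0.1, -0.4]
grip_width: 0.0
finger_force: 0.0
t 3.8 tip in stand [  2.4 -80.7  46. ] F [ 0.2 -0.1 -0.4] tips 22.0 q [ 0.16  0.16 -0.41  0.   -1.   -0.28]
```

View pics/side2.png

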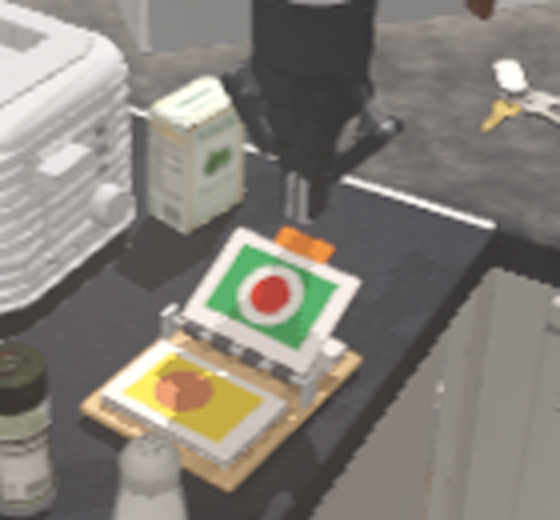

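The finger at crop (300,215) ends just above and behind the tab at (305,240), and the leaf hasn't moved. I'll check by projecting the tip and looking from the top.

```bash
python3 - <<'E'
from w import *
R,tip=st()
def pr(n,p):
    K,R,t=cam(n); u=K@(R@p+t); return u[:2]/u[2]
T=r.capture('top')[180:270,220:340]; 
print('tip side crop',(pr('side',tip)-[230,150])*4,'tcp',(pr('side',tip-R[:,2]*22)-[230,150])*4)
for th in(.3,.456,.6): print(th,'tab side crop',(pr('side',O+Rs@np.array([0,-92*np.cos(th),26+92*np.sin(th)]))-[230,150])*4)
print('top crop tip',(pr('top',tip)-[220,180])*5)
cv2.imwrite('pics/top2.png',cv2.resize(T,None,fx=5,fy=5,interpolation=2))
E
```

```text
t 3.85 tip in stand [  2.  -80.9  45.5] F [-0.4 -0.1 -0.1] tips 22.0 q [ 0.16  0.16 -0.41 -0.   -1.   -0.28]
tip side crop [299.61527084 261.82178998] tcp [300.84863584 235.80671356]
0.3 tab side crop [308.29833075 248.83357491]
0.456 tab side crop [304.66667698 236.80240509]
0.6 tab side crop [299.68067362 227.78975083]
top crop tip [357.20771784 262.4051516 ]
```

View pics/top2.png

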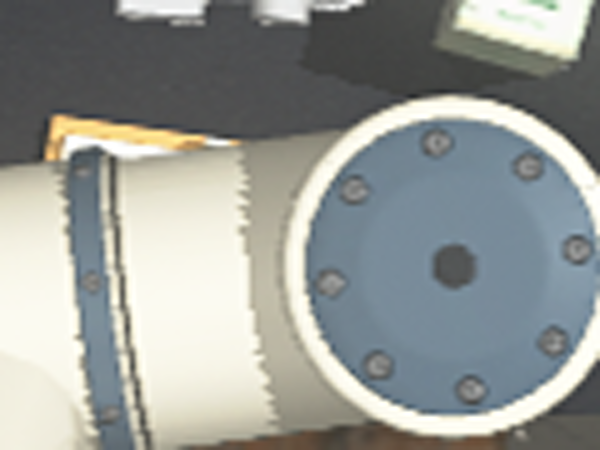

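```bash
python3 - <<'E'
from w import *
def pr(n,p):
    K,R,t=cam(n); u=K@(R@p+t); return u[:2]/u[2]
for q in([-.4,-126.3,88.4],[-.4,-126.3,110.4],[-.4,-126.3,100]): 
    p=O+Rs@np.array(q); print(q,(pr('side',p)-[230,150])*4,(pr('top',p)-[220,180])*5)
I=cv2.imread('pics/top1.png'); J=cv2.imread('pics/side2.png')
c=np.zeros((600,600,3),np.uint8); c[:450]=I; cv2.imwrite('pics/top1b.png',I)
E
```

```text
[-0.4, -126.3, 88.4] [342.47440469 180.40130114] [453.05517236 280.40905017]
[-0.4, -126.3, 110.4] [344.20712679 153.39726833] [457.91612901 280.98626373]
[-0.4, -126.3, 100] [343.3825689  166.24779308] [455.58959098 280.70999932]
```

View pics/top1b.png

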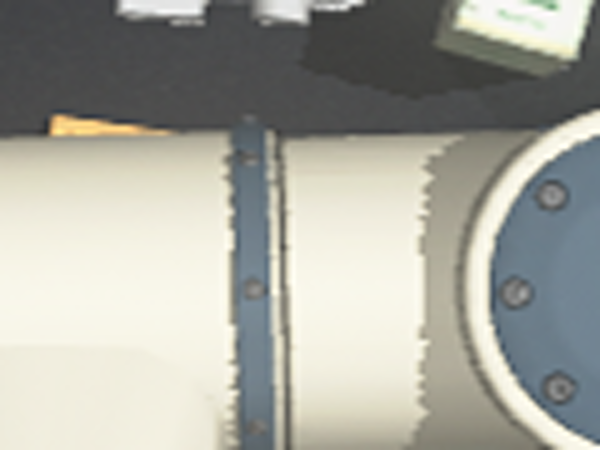

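The top view is blocked by the arm. In the side view the tip sits roughly 35–40 mm higher than the pose predicts, so I'll check that numerically with image differences.

```bash
python3 - <<'E'
from w import *
st()
S0=cv2.imread('pics/side0.png'); S=r.capture('side'); cv2.imwrite('pics/s_now.png',S)
d=np.abs(S.astype(int)-S0).max(2)
for v in range(192,224): print(v,' '.join('%3d'%x for x in d[v,296:318]))
s1=cv2.resize(cv2.imread('pics/side1.png'),(140,130),interpolation=cv2.INTER_AREA); d=np.abs(s1.astype(int)-S0[150:280,230:370]).max(2)
print([ (v+150,d[v,80:92].tolist()) for v in range(26,48,2)])
E
```

```text
t 3.9 tip in stand [  1.7 -81.1  45.1] F [-0.3 -0.8 -0.5] tips 22.0 q [ 0.16  0.16 -0.41 -0.   -1.   -0.28]
192   9  10   8  11  21  35  35  35  37  50 109 157 178 188 185 152  97  75  58  44  45  51
193   8   9   9  10  15  24  10   4  17  30  35  35  50 104 155 178 187 181 155  88  41  24
194  10   9   9  10  13  19  20  38   3   7  22  30  37  38  40  50  96 148 178 121  45   6
195  10   9   9  10  14  16  18  33   9  33  22  17  30  33  40  38  34  34  40  19   7   6
196   9  10   9  10  15   8  28  33   6  36  39   9  31  30  28  34  27  15  12   8   9   8
197  10  11  10   8  15   7  28  32   7  35  38   9  32  31  30  29  17   9   9   9   9  10
198  10  10  10  10  14   6  29  33   8  36  38   9  31  28  30  29  19   9   9   9   9   9
199  10  10  10  11  17  11  27  28   1  37  35   7  27  28  33  35  22   9   9  10  10  10
200  10  11  11  11  17  10  29  29  12  47  40  11  30  34  42  39  22   9   8   9   8   8
201  10  11  11  10  13   6  27  27  11  47  35   8  37  37  38  36  22  10   9  10   9  10
202  11  11  11  12  12   6  37  29  14  45  26  13  37  36  38  28  14 
[... 1861 characters left out ...]
23  41  41  41  41  40  40  38  39  42  47  60  15  14  13  13  13  17  47  18   9   8  18
[(176, [14, 29, 46, 11, 8, 32, 8, 18, 67, 98, 103, 104]), (178, [18, 36, 38, 4, 8, 21, 11, 13, 53, 80, 85, 89]), (180, [13, 23, 27, 16, 31, 32, 9, 30, 80, 90, 87, 78]), (182, [13, 12, 5, 2, 24, 25, 4, 16, 51, 65, 39, 15]), (184, [12, 13, 13, 14, 15, 15, 14, 9, 9, 13, 12, 13]), (186, [14, 13, 12, 13, 14, 14, 13, 13, 14, 12, 12, 13]), (188, [14, 14, 13, 12, 13, 13, 13, 13, 13, 13, 12, 12]), (190, [13, 14, 14, 13, 14, 13, 13, 13, 11, 11, 12, 12]), (192, [21, 16, 8, 7, 8, 10, 12, 13, 13, 14, 15, 13]), (194, [6, 4, 10, 17, 22, 24, 21, 16, 8, 12, 8, 10]), (196, [13, 14, 15, 14, 15, 12, 7, 3, 8, 16, 21, 24])]
```

```bash
python3 -m creep '[8, 0, 0, 0, 0, 12, 0, 0, 0, 0, 15, 0, 0, 0, 0, 15, 0, 0, 0, 0, 0, 0, 0, 0, 0, 0, 0, 0, 0, 0]'; python3 - <<'E'
from w import *
def pr(n,p):
    K,R,t=cam(n); u=K@(R@p+t); return u[:2]/u[2]
R,tip=st(); print('exp tip',pr('side',tip))
S0=cv2.imread('pics/side0.png'); S=r.capture('side')
d=np.abs(S.astype(int)-S0).max(2); u=int(pr('side',tip)[0])
print([(v,d[v,u-6:u+7].tolist()) for v in range(178,212,2)])
cv2.imwrite('pics/side3.png',cv2.resize(S[110:240,250:390],None,fx=4,fy=4,interpolation=2))
E
```

```text
time: 4.55
ee_pos: [432.8, -135.0, 66.8]
eef_rot: [2.09, -2.345, -0.0]
contact_force: [-0.4, 0.5, 0.5]
grip_width: -0.3
finger_force: 0.0
t 4.55 tip in stand [   1.3 -132.1   44.8] F [-0.4  0.4  0.5] tips 22.0 q [ 0.05  0.17 -0.4  -0.   -1.   -0.16]
exp tip [315.41367597 206.79216153]
[(178, [67, 70, 70, 71, 66, 64, 64, 67, 74, 75, 80, 84, 89]), (180, [59, 70, 71, 72, 71, 72, 75, 79, 86, 92, 95, 90, 83]), (182, [11, 24, 59, 66, 64, 66, 73, 74, 76, 79, 79, 73, 67]), (184, [12, 11, 26, 68, 63, 62, 72, 72, 71, 69, 70, 71, 71]), (186, [11, 12, 24, 46, 19, 17, 41, 18, 28, 67, 72, 77, 80]), (188, [13, 12, 28, 48, 9, 10, 25, 16, 3, 46, 70, 68, 70]), (190, [11, 12, 27, 30, 9, 6, 24, 15, 10, 60, 73, 76, 80]), (192, [11, 11, 21, 63, 21, 18, 1, 32, 6, 51, 68, 76, 79]), (194, [13, 12, 12, 28, 73, 138, 146, 113, 107, 119, 101, 62, 37]), (196, [12, 13, 14, 12, 12, 14, 18, 39, 17, 44, 34, 11, 11]), (198, [12, 13, 13, 14, 12, 12, 13, 13, 12, 14, 12, 12, 13]), (200, [13, 13, 12, 12, 13, 13, 12, 13, 12, 13, 12, 12, 13]), (202, [13, 13, 14, 13, 14, 12, 13, 12, 13, 12, 13, 12, 14]), (204, [14, 13, 13, 14, 13, 13, 12, 13, 13, 13, 12, 13, 14]), (206, [14, 14, 13, 14, 13, 13, 13, 13, 13, 13, 13, 13, 14]), (208, [13, 13, 13, 14, 13, 12, 13, 12, 13, 14, 13, 13, 13]), (210, [34, 33, 19, 12, 13, 14, 15, 14, 14, 14, 12, 14, 13])]
```

View pics/side3.png

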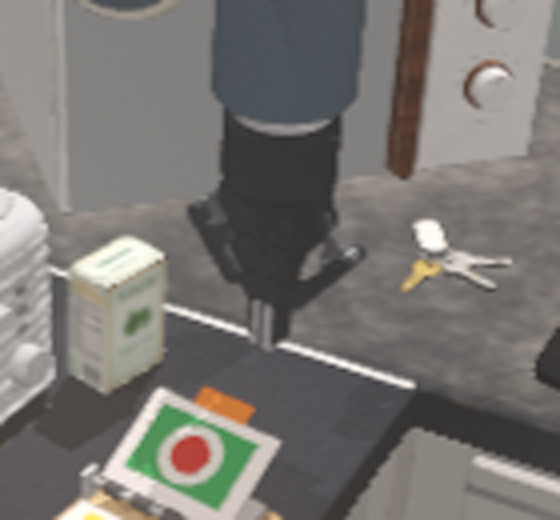

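The side view shows the tip clear of everything at image (315,196). The pose predicts (315,207), so the real tip is about 34 mm higher or further away. I'll lower it gently in clear space and feel for the worktop.

```bash
python3 -m creep '[0, 0, 10, 0, 0, 0, 0, 10, 0, 0, 0, 0, 8, 0, 0, 0, 0, 5, 0, 0, 0, 0, 5, 0, 0, 0, 0, 3, 0, 0, 0, 0, 0, 0, 0, 0, 0, 0, 0, 0]'; python3 - <<'E'
from w import *
def pr(n,p):
    K,R,t=cam(n); u=K@(R@p+t); return u[:2]/u[2]
R,tip=st(); print('exp tip',pr('side',tip))
S0=cv2.imread('pics/side0.png'); S=r.capture('side')
d=np.abs(S.astype(int)-S0).max(2); u=int(pr('side',tip)[0])
print([(v,d[v,u-6:u+7].tolist()) for v in range(196,230,2)])
E
```

```text
time: 5.4
ee_pos: [433.3, -134.4, 26.1]
eef_rot: [-2.092, 2.343, -0.001]
contact_force: [-0.9, -0.0, -0.7]
grip_width: 0.1
finger_force: 0.0
t 5.4 tip in stand [   1.8 -131.4    4.1] F [-0.9 -0.1 -0.7] tips 22.0 q [ 0.05  0.22 -0.46  0.   -0.89 -0.16]
exp tip [314.40656569 218.29365413]
[(196, [12, 14, 23, 34, 36, 34, 36, 37, 37, 47, 87, 137, 175]), (198, [12, 12, 18, 21, 10, 24, 5, 23, 32, 37, 40, 42, 41]), (200, [11, 13, 21, 24, 15, 18, 2, 40, 28, 15, 41, 42, 40]), (202, [13, 12, 20, 11, 29, 20, 4, 38, 22, 30, 40, 40, 42]), (204, [14, 14, 21, 11, 18, 7, 8, 37, 19, 29, 36, 41, 42]), (206, [13, 14, 13, 7, 24, 6, 9, 38, 17, 42, 38, 39, 31]), (208, [12, 13, 13, 11, 14, 16, 14, 35, 28, 3, 20, 14, 12]), (210, [26, 35, 34, 19, 11, 12, 14, 13, 13, 12, 13, 12, 13]), (212, [47, 46, 48, 46, 43, 37, 14, 13, 12, 13, 13, 13, 12]), (214, [44, 45, 46, 61, 91, 49, 15, 13, 13, 14, 14, 13, 12]), (216, [44, 44, 47, 51, 19, 7, 13, 13, 15, 14, 15, 13, 14]), (218, [91, 63, 48, 48, 46, 37, 16, 16, 17, 3, 3, 12, 13]), (220, [42, 42, 49, 75, 97, 77, 47, 47, 47, 47, 38, 27, 26]), (222, [42, 42, 42, 42, 42, 28, 24, 40, 47, 47, 61, 94, 33]), (224, [42, 42, 42, 42, 30, 33, 46, 47, 47, 57, 86, 21, 14]), (226, [42, 42, 42, 32, 33, 46, 46, 48, 57, 61, 14, 16, 14]), (228, [42, 34, 30, 39, 47, 47, 53, 68, 44, 14, 15, 15, 14])]
```

```bash
python3 -m creep '[0, 0, 3, 0, 0, 0, 0, 2, 0, 0, 0, 0, 0, 0, 0]' | grep -E "ee_pos|contact"; python3 -m creep '[0, 0, 2, 0, 0, 0, 0, 0, 0, 0]'| grep -E "ee_pos|contact"
```

```text
ee_pos: [432.8, -134.4, 20.6]
contact_force: [-0.7, -0.5, -0.1]
ee_pos: [433.0, -134.3, 18.7]
contact_force: [-0.2, 0.1, -0.2]
```

```bash
for i in 1; do python3 -m creep '[0, 0, 3, 0, 0, 0, 0, 3, 0, 0, 0, 0, 0, 0, 0]' | grep -E "ee_pos|contact"; python3 -m creep '[0, 0, 3, 0, 0, 0, 0, 3, 0, 0, 0, 0, 0, 0, 0]'| grep -E "ee_pos|contact";  done; python3 -c "
from h import *
S0=cv2.imread('pics/side0.png'); S=r.capture('side')
d=np.abs(S.astype(int)-S0).max(2)
print([(v,d[v,308:321].tolist()) for v in range(206,224)])
"
```

```text
ee_pos: [432.7, -134.3, 12.4]
contact_force: [-0.1, -0.5, 0.3]
ee_pos: [432.7, -134.3, 6.5]
contact_force: [0.2, 0.6, 0.6]
[(206, [14, 13, 20, 10, 18, 5, 8, 39, 21, 31, 41, 40, 42]), (207, [13, 13, 21, 9, 20, 5, 9, 37, 18, 31, 40, 41, 40]), (208, [11, 15, 24, 9, 18, 4, 8, 37, 16, 40, 40, 41, 39]), (209, [22, 14, 26, 9, 20, 5, 9, 37, 15, 38, 37, 40, 39]), (210, [26, 35, 37, 13, 34, 6, 9, 38, 15, 41, 40, 41, 39]), (211, [47, 40, 24, 25, 34, 16, 18, 31, 1, 39, 37, 42, 32]), (212, [47, 47, 47, 46, 43, 35, 18, 31, 3, 42, 40, 35, 21]), (213, [46, 46, 46, 48, 63, 99, 19, 30, 2, 37, 34, 20, 13]), (214, [45, 45, 46, 60, 92, 52, 14, 34, 20, 10, 21, 13, 12]), (215, [43, 43, 49, 62, 78, 21, 12, 2, 3, 12, 13, 14, 12]), (216, [44, 44, 47, 51, 18, 6, 13, 14, 15, 13, 13, 13, 16]), (217, [48, 47, 46, 36, 15, 7, 2, 3, 9, 13, 14, 16, 20]), (218, [90, 63, 47, 47, 46, 37, 16, 16, 18, 2, 6, 18, 19]), (219, [48, 96, 92, 62, 48, 48, 47, 39, 15, 11, 23, 14, 20]), (220, [42, 42, 49, 75, 96, 77, 47, 46, 47, 46, 38, 28, 30]), (221, [42, 42, 42, 41, 41, 47, 50, 46, 47, 46, 48, 59, 93]), (222, [41, 42, 42, 42, 41, 28, 23, 39, 46, 47, 61, 95, 34]), (223, [42, 41, 42, 42, 35, 24, 32, 46, 47, 51, 63, 57, 13])]
```

```bash
python3 -m creep '[0, 0, 3, 0, 0, 0, 0, 3, 0, 0, 0, 0, 0, 0, 0]' | grep -E "ee_pos|contact"; python3 -m creep '[0, 0, 3, 0, 0, 0, 0, 3, 0, 0, 0, 0, 0, 0, 0]'| grep -E "ee_pos|contact"; python3 -m creep '[0, 0, 2, 0, 0, 0, 0, 2, 0, 0, 0, 0, 0, 0, 0]'| grep -E "ee_pos|contact"
```

```text
ee_pos: [432.7, -134.3, 0.5]
contact_force: [-0.3, 0.1, -0.0]
ee_pos: [432.7, -134.4, -5.5]
contact_force: [0.5, 0.3, 0.2]
ee_pos: [432.9, -134.4, -9.3]
contact_force: [0.9, -0.2, 0.5]
```

```bash
for k in 1; do python3 -m creep '[0, 0, 2, 0, 0, 0, 0, 0, 0, 0]' | grep -E "ee_pos|contact"; python3 -m creep '[0, 0, 2, 0, 0, 0, 0, 0, 0, 0]'| grep -E "ee_pos|contact"; python3 -m creep '[0, 0, 2, 0, 0, 0, 0, 0, 0, 0]'| grep -E "ee_pos|contact";python3 -m creep '[0, 0, 2, 0, 0, 0, 0, 0, 0, 0]'| grep -E "ee_pos|contact"; done;  python3 -c "
from h import *
S0=cv2.imread('pics/side0.png'); S=r.capture('side')
d=np.abs(S.astype(int)-S0).max(2)
print([(v,d[v,308:321].tolist()) for v in range(211,224)])
"
```

```text
ee_pos: [433.0, -134.4, -11.3]
contact_force: [-0.7, 0.1, 0.1]
ee_pos: [432.9, -134.3, -13.3]
contact_force: [-0.2, -0.8, 0.7]
ee_pos: [432.9, -134.4, -15.3]
contact_force: [0.7, 0.6, 0.5]
ee_pos: [433.3, -134.4, -16.8]
contact_force: [-0.9, 0.4, 3.5]
[(211, [47, 39, 24, 26, 34, 11, 4, 15, 36, 41, 43, 43, 42]), (212, [46, 46, 47, 46, 42, 32, 30, 28, 17, 43, 44, 41, 40]), (213, [45, 45, 46, 47, 64, 103, 30, 24, 17, 44, 42, 42, 33]), (214, [44, 44, 45, 57, 81, 41, 26, 23, 19, 45, 44, 43, 34]), (215, [42, 42, 48, 56, 54, 13, 27, 24, 17, 40, 41, 41, 32]), (216, [43, 43, 46, 44, 19, 5, 39, 19, 32, 40, 41, 42, 33]), (217, [48, 46, 45, 36, 17, 11, 30, 22, 25, 39, 42, 38, 28]), (218, [91, 62, 47, 47, 45, 36, 13, 20, 7, 22, 28, 33, 23]), (219, [48, 97, 91, 61, 47, 48, 46, 38, 14, 11, 20, 17, 19]), (220, [41, 41, 48, 75, 97, 76, 46, 46, 46, 46, 38, 27, 32]), (221, [42, 41, 41, 41, 42, 47, 50, 45, 46, 46, 48, 59, 97]), (222, [40, 41, 41, 41, 41, 27, 23, 39, 46, 46, 61, 99, 37]), (223, [41, 41, 41, 41, 34, 23, 32, 46, 46, 50, 63, 57, 14])]
```

The worktop contact comes at TCP z ≈ -16, so the true tip height is TCP z + 16, about 38 mm above what's reported. I'll use that correction from here on.

```bash
sed -i "s/tip=p+R\[:,2\]\*r.tcp_to_tips/tip=p+[0,0,16.3]/" w.py; python3 -m creep '[0, 0, -10, 0, 0, 0, 0, -12, 0, 0, -10, 0, 0, 0, 0, -12, 0, 0, 0, 0, -8, 0, 0, 0, 0, -4, 0, 0, 0, 0, 0, 0, 0, 0, 0]'|grep contact; python3 -c "
from w import *
st()"; python3 -m creep '[-3, 0, 0, 0, 0, -2, 0, 0, 0, 0, 0, 0, 0, 0, 0]'|grep contact;python3 -c "
from w import *
st()"
```

```text
contact_force: [0.3, 0.1, 0.9]
t 9.05 tip in stand [  1.3 -96.7  21. ] F [0.3 0.1 0.9] tips 22.0 q [ 0.13  0.24 -0.5  -0.   -0.83 -0.24]
contact_force: [-1.2, -9.2, 4.3]
t 9.35 tip in stand [  1.4 -94.2  21.7] F [-0.2 -9.3  4.3] tips 22.0 q [ 0.14  0.24 -0.5   0.   -0.83 -0.25]
```

```bash
python3 -m creep '[0, 0, -4, 0, 0, -1, 0, -5, 0, 0, -3, 0, -5, 0, 0, -3, 0, -5, 0, 0, 0, 0, 0, 0, 0]'|grep contact; python3 -c "
from w import *
st()"
```

```text
contact_force: [1.2, -0.9, 1.2]
t 9.85 tip in stand [  2.5 -84.8  41.2] F [ 1.3 -0.8  1.2] tips 22.0 q [ 0.15  0.21 -0.47  0.   -0.88 -0.27]
```

```bash
python3 -m creep '[-4, 0, -5, 0, 0, -4, 0, -5, 0, 0, -4, 0, -4, 0, 0]'|grep contact; python3 -c "
from w import *
st()
S=r.capture('side');cv2.imwrite('pics/side4.png',cv2.resize(S[130:260,230:370],None,fx=4,fy=4,interpolation=2))"
```

```text
contact_force: [-0.2, -1.8, 0.2]
t 10.15 tip in stand [  1.6 -72.9  54.7] F [-0.  -1.8  0.2] tips 22.0 q [ 0.18  0.19 -0.46 -0.   -0.92 -0.29]
```

View pics/side4.png

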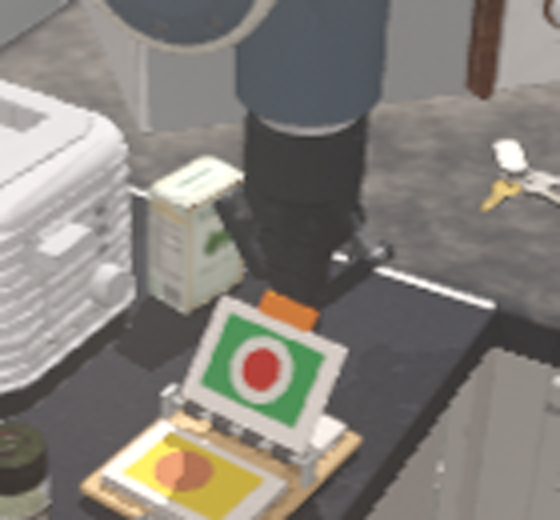

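The leaf is rising, with the fingers behind the tab at crop (290,300). I'll carry on past upright.

```bash
python3 -m creep '[-5, 0, -4, 0, 0, -5, 0, -3, 0, 0, -6, 0, -3, 0, 0, -6, 0, -2, 0, 0, -6, 0, -2, 0, 0, -6, 0, -2, 0, 0, 0, 0, 0, 0, 0]'|grep contact; python3 -c "
from w import *
st()";  python3 -m creep '[-6, 0, -2, 0, 0, -6, 0, 0, 0, 0, -6, 0, 0, 0, 0, -6, 0, 0, 0, 0, -6, 0, 0, 0, 0, -6, 0, 0, 0, 0, 0, 0, 0, 0, 0]'|grep contact; python3 -c "
from w import *
st()"
```

```text
contact_force: [1.2, -1.7, 6.3]
t 10.9 tip in stand [  3.2 -38.5  71.7] F [ 1.4 -1.5  6.3] tips 22.0 q [ 0.26  0.17 -0.43  0.   -0.96 -0.37]
contact_force: [0.3, -0.8, -0.1]
t 11.6 tip in stand [ 1.2 -2.5 71.9] F [ 0.4 -0.7 -0.1] tips 22.0 q [ 0.34  0.17 -0.43 -0.   -0.97 -0.45]
```

```bash
python3 -m creep '[-6, 0, 0, 0, 0, -6, 0, 0, 0, 0, -6, 0, 0, 0, 0, -5, 0, 1, 0, 0, -5, 0, 2, 0, 0, -5, 0, 3, 0, 0, -4, 0, 4, 0, 0, -4, 0, 4, 0, 0, -3, 0, 5, 0, 0, 0, 0, 0, 0, 0]'|grep contact; python3 -c "
from w import *
st()"; python3 -m creep '[-2, 0, 5, 0, 0, -2, 0, 5, 0, 0, -1, 0, 5, 0, 0, 0, 0, 5, 0, 0, 0, 0, 0, 0, 0]' |grep contact; python3 -c "
from w import *
st()"
```

```text
contact_force: [-0.1, -0.1, 0.2]
t 12.6 tip in stand [ 1.4 40.9 52.5] F [-0.1 -0.1  0.2] tips 22.0 q [ 0.43  0.21 -0.44 -0.   -0.92 -0.54]
contact_force: [0.2, 0.5, 0.3]
t 13.1 tip in stand [ 1.1 45.3 32.4] F [0.2 0.5 0.3] tips 22.0 q [ 0.44  0.24 -0.47 -0.   -0.87 -0.55]
```

Next come small downward steps, pressing the leaf onto its stop.

```bash
for k in 1; do python3 -m creep '[-1, 0, 2, 0, 0, 0, 0, 0, 0, 0]'|grep contact; python3 -m creep '[0, 0, 2, 0, 0, 0, 0, 0, 0, 0]'|grep contact; python3 -m creep '[0, 0, 1, 0, 0, 0, 0, 0, 0, 0]'|grep contact; done; python3 -c "
from w import *
st()"
```

```text
contact_force: [0.2, -0.6, 0.3]
contact_force: [0.4, 0.4, 0.4]
contact_force: [0.1, -0.1, 0.2]
t 13.7 tip in stand [ 1.7 46.6 28.2] F [ 0.2 -0.1  0.2] tips 22.0 q [ 0.44  0.24 -0.47 -0.   -0.86 -0.55]
```

```bash
python3 -m creep '[0, 0, 1, 0, 0, 0, 0, 0, 0, 0]'|grep contact; python3 -m creep '[0, 0, 1, 0, 0, 0, 0, 0, 0, 0]'|grep contact; python3 -m creep '[0, 0, 1, 0, 0, 0, 0, 0, 0, 0]'|grep contact;  python3 -c "
from w import *
st()
S=r.capture('side');cv2.imwrite('pics/side5.png',cv2.resize(S[150:280,230:370],None,fx=4,fy=4,interpolation=2))"
```

```text
contact_force: [-3.0, 0.8, 7.4]
contact_force: [-5.7, 1.4, 15.6]
contact_force: [-9.2, 0.4, 24.3]
t 14.3 tip in stand [ 2.  46.6 27.6] F [-9.2 -0.7 24.3] tips 22.0 q [ 0.44  0.24 -0.47  0.   -0.85 -0.55]
```

View pics/side5.png

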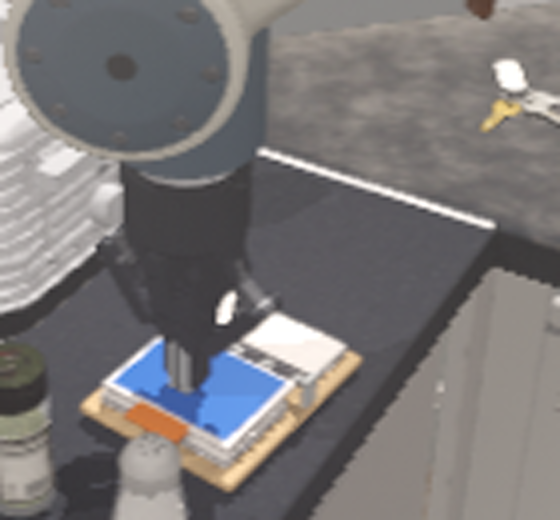

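The blue face lies flat on the left block, with the tab at crop (157,423) and a firm reaction of 24 N at the stop. I'll lift off and back away.

```bash
python3 -m creep '[0, 0, -4, 0, 0, 0, 0, -6, 0, 0, 0, 0, -15, 0, 0, 0, 0, -20, 0, 0, 0, 0, -25, 0, 0, 0, 0, -25, 0, 0, 10, 0, -20, 0, 0, 25, 0, 0, 0, 0, 30, 0, 0, 0, 0, 30, 0, 0, 0, 0, 20, 0, 0, 0, 0, 0, 0, 0, 0, 0]'|grep contact; python3 - <<'E'
from w import *
st()
def pr(n,p):
    K,R,t=cam(n); u=K@(R@p+t); return u[:2]/u[2]
S=r.capture('side'); c,a,ct=blob(S,(3,120,120),(16,255,255),(255,240,285,265)); print('orange side',c,a)
for th in(0,.07,.15): print(th,pr('side',O+Rs@np.array([0,85*np.cos(th),28.5+85*np.sin(th)])))
S0=cv2.imread('pics/side0.png');d=np.abs(S.astype(int)-S0).max(2)
for n,b in(('salt',(258,258,278,294)),('spice',(224,234,244,278)),('tea',(266,170,292,207)),('keys',(350,164,380,184))): print(n,(d[b[1]:b[3],b[0]:b[2]]>40).mean().round(3))
E
```

```text
contact_force: [0.3, 1.3, -0.0]
t 15.55 tip in stand [  1.2 -70.3 140.2] F [ 0.1  1.3 -0. ] tips 22.0 q [ 0.19  0.1  -0.32  0.   -1.15 -0.3 ]
orange side [268.72 255.04] 75
0 [267.39269758 254.15138495]
0.07 [267.39271057 252.33097143]
0.15 [267.52303659 250.13198163]
salt 0.132
spice 0.0
tea 0.0
keys 0.0
```

```bash
python3 -c "
from cell import r
print(r.hand_in())"
```

```text
the job is handed in; nothing more can be done
None
```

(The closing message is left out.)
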